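Stand the stake case heavy end down

ROBOT

A 6-joint arm with a two-finger parallel gripper is mounted at the origin on the work surface. World frame = base frame: x ahead of the robot, y to its left, z up, the work surface at z = 0. Lengths are in m, angles in degrees, forces in N, time in s.
With the tool pointing down it reaches from about 0.35 to 0.725 m from the base axis. Payload 6 kg.
Tool frame: the origin (TCP) lies between the finger pads; the fingertips stand 17 mm ahead of it and the grasp point (between the pads) lies 2 mm behind it (r.tip_reach is the distance from the TCP to the fingertips, in m); z points along the fingers, y is the line along which they close (so a half turn about z gives the same grasp; the last joint's range is limited). The gripper opens to 85 mm and grips with 20 to 120 N. Pads are 22 mm wide; open, the fingers measure 114 mm over their backs; the gripper's body (76 mm by 85 mm) begins 54 mm behind the grasp point. The pads swing forward as they close: fully open they stand 13 mm farther back than shut.
Start: joints at [-48.89, 2.303, 4.859, 0, -92.561, -19.12], TCP at [0.225, -0.556, 0.248] pointing down, gripper open.
Joint ranges: [-146.85, 146.85], [-73.84, 115.35], [-62.03, 85.46], [-188.31, 113.3], [-161.28, -10.13], [-171.36, 171.36]. Speed limits (degrees/s): [147.25, 147.25, 172.46, 180, 180, 180].

INTERFACE

Orientations are given as [roll, pitch, yaw] about the fixed x, y, z axes, in that order (R = Rz(yaw) Ry(pitch) Rx(roll)).
In Python, from station import r gives the robot as it stands. The module is installed in compiled form; this text tells all that it offers.
- The arm moves only by the tool carry_out, never from a script. Its argument "steps" is a list of rows, each an object of numbers: "hand": the closure, from -1 (fully open) to 1 (shut); "tx", "ty", "tz": the shift along the tool's x, y, z as a fraction of full scale; "ax", "ay", "az": the turn, a rotation vector about the tool's x, y, z as a fraction of full scale. A call has 1 to 10 rows; each row is the pose to reach, as a shift and turn from the pose commanded when the call began, along the tool's axes at that moment; what a row does not reach only later rows make up. Full scale, the value 1, is 1000 mm for a shift and 90 degrees for a turn. A row lasts 1/12 s, in which the tool goes at most 41.7 mm and 7.16 degrees, less where a joint would pass 70% of its speed; a pose out of reach is approached as far as the arm can. A call with a number of a shift or a turn outside -1 to 1 is refused whole. A call with a gripper value outside its range is refused whole. The fingers move at their own pace and stop on an object; "force" is the grip in N (left out, the last holds). Time passes only in rows, so rows that repeat a pose let the fingers close. It gives the time, the measured TCP pose, the force, the opening and the grip force at its end, in the units of the state.
- r.read_state(): the state, without advancing time (a new reading comes with each control period).
- r.read_camera(name): name is "scene" or "top" or "wrist"; returns a dict with "frame" (420x560x3 uint8, red, green, blue), "depth" (420x560 float32, m along the optical axis (not along the pixel's ray), 0 where there is no reading), "fx", "fy", "cx", "cy" (pixels), "eye" and "orientation" of the camera in the world. Camera axes: x right, y down, z forward; pixel columns grow to the right and rows downward; lengths in m; the calibration is good to about 2 mm. A picture is of the moment at which its call begins.
- r.hand_in(): hands the job in; it is judged then, once.
Trained networks look in the newest picture that a camera, given by its name, has taken for a name from the list of things; names that differ only in an ending like _2 or _b are one class to them, and where a whole thing is asked for, a point or a joint stands for the part that bears it (a point fixed in the world has none). Each returns a list of dicts, best first, with "conf" (0 to 1); they miss things now and then, are a little off and sometimes report something else, mostly with a low value. They report only what shows in the picture. A call takes as long as a camera call. They do not tell look-alikes from the thing itself.
- r.boxes_of(name, camera): "point" ([x, y, z] in m, in world coordinates, good to about 4 mm: the middle of the surface that is visible of it).
- r.pinpoint(name, camera): "point" ([x, y, z] in m, in world coordinates, good to about 4 mm: a listed point, or the origin of a listed thing).
The state is a dict: "time": time; "joints": joint angles; "joint_velocities": joint speeds; "effort": joint torques, N m; "tcp_pos": TCP position; "ee_rot": TCP orientation; "contact_force": force on the tool from outside, world axes, zero at the start; "wrist_torque": the same for the moment, N m; "grip_width": opening from 0.0 (shut) to 1.0 (fully open); "grasp_force": force on a finger pad.
Only numpy, scipy, OpenCV 4.12 (cv2) and the standard library are available. Lean on these libraries where they do the work, as an engineer would, in place of code of your own. Each camera call takes 0.05 s, during which the arm holds its last target. There are 200 camera calls.

TASK

One end of the dark wooden case with the brass swing handle has a heavy steel stake packed inside. Lift the case by its handle until it hangs clear of the bench and see which end drops, then stand it upright on the cork pad with that heavy end down, and let go of it. Leave the grey plastic case with the red grip where it is.

Things in the scene. Friction and masses are not known exactly. Their poses are not given: they have to be found in the camera images.
- case: Closed dark wooden case, 124 long (x) x 50 (y) x 40 mm thick (z), 0.7 kg, brass caps alike at both ends; lies flat, z up. Origin at the box's centre. One end, +x or -x, is heavy: it varies and cannot be seen; the centre of mass is 20 mm towards it. By the handle it hangs heavy end down, long axis about 49 degrees from level; set on that low edge, it must be tipped further to stand on its end face.
- handle (a point): Middle of the brass grip bar: 14 thick (case x), 62 long (y), 18 mm high (z), 135 mm above the bench, upright within 6 degrees. Its arms straddle the box and pivot, with slight drag, 100 degrees either way about the case's y axis at x 0, z +18 mm, 97 mm below the bar; the box swings between them. With the low edge on the pad, moving the bar level 55 mm towards the low end stands it upright.
- pad: Square cork pad fixed on the bench, 140 x 140 x 3 mm. Origin at the centre of its underside, z up.
- other_case: Look-alike of the same size and shape in grey plastic, black end caps, steel arms, red grip bar, lying on the bench; not to be disturbed. Origin at the centre of the box, x along its length.
There are look-alikes about, which are no part of the job. There is more than one size of the case; the job needs the smallest.

How it is judged (in metres and radians):
On the way:
1. the wooden case hangs from its handle clear of the bench, visibly tilted (height (world z) of case above 0.07 m and angle between case's own z axis and vertical above 0.35 rad), for 0.2 s.
At the end, for the whole second after the job is handed in: The wooden case stands at rest on its heavy end on the cork pad, its long axis within 10 degrees of vertical, its centre within 48 mm of the pad's centre along each side of the pad, let go ((angle between case's own x axis and vertical below 0.175 rad or angle between case's own x axis and vertical above 2.966 rad) and height (world z) of heavy_stake_c0 below 0.06 m and height (world z) of case between 0.057 and 0.075 m and x of case in the frame of pad between -0.048 and 0.048 m and y of case in the frame of pad between -0.048 and 0.048 m and linear speed of case below 0.02 m/s and angular speed of case below 0.2 rad/s); the robot touches nothing.
It fails at once if the grey plastic case is moved by more than 20 mm (distance of other_case from where it was at the start of the episode above 0.02 m).
It also fails if it takes over 43 s, if anything falls off the work surface, if the arm or the gripper's body presses on something with over 40 N, if the wrist force passes 120 N, or if a joint passes its speed limit or range.

## Working session

There is one attempt and no reset: what is moved stays moved. The work goes in short steps, Python scripts to look and compute and a tool call to move; the robot and the scene stay as the last step left them, time stands still between calls to the robot, and variables do not carry over. Pictures are saved under pics/ and viewed, at most 10 in all, crops included, and the job is handed in when it is done.

Besides the shell and the picture viewer there is one more tool, called as name(argument=value, ...) on one line, values as JSON. carry_out: Moves the arm, as the interface text tells. Shift numbers are shares of 1000 mm and turn numbers shares of 90 degrees, none past 1 either way. Its arguments: {"type":"object","properties":{"steps":{"type":"array","items":{"type":"object","properties":{"hand":{"type":"number"},"tx":{"type":"number","minimum":-1,"maximum":1},"ty":{"type":"number","minimum":-1,"maximum":1},"tz":{"type":"number","minimum":-1,"maximum":1},"ax":{"type":"number","minimum":-1,"maximum":1},"ay":{"type":"number","minimum":-1,"maximum":1},"az":{"type":"number","minimum":-1,"maximum":1}}}},"force":{"type":"number"}},"required":["steps"]}

```bash
mkdir -p pics; python3 - <<'E'
from station import r
import cv2,numpy as np
ims=[]
for c in ("scene","top"):
    f=r.read_camera(c); im=f["frame"][:,:,::-1]; cv2.imwrite(f"pics/{c}0.png",im)
    print(c,np.round(f["eye"],3),np.round(f["orientation"],3),f["fx"],f["cx"],f["cy"])
    for n in ("case","handle","pad","other_case"):
        for k in("boxes_of","pinpoint"):
            print(c,k,n,[(np.round(d["point"],3).tolist(),round(d["conf"],2)) for d in getattr(r,k)(n,c)])
s=r.read_state();print(s["tcp_pos"],s["ee_rot"],s["time"])
E
```

```text
scene [ 0.986 -0.082  0.714] [-1.40199e+02  4.90000e-02  8.07010e+01] 489.0757202171554 285.47165156769324 206.99410773539026
scene boxes_of case [([0.363, -0.215, 0.055], 0.91), ([0.395, 0.065, 0.054], 0.67), ([0.55, -0.197, 0.043], 0.57)]
scene pinpoint case [([0.343, -0.22, 0.03], 0.91), ([0.372, 0.066, 0.028], 0.85), ([0.538, -0.204, 0.021], 0.56)]
scene boxes_of handle [([0.399, 0.07, 0.18], 0.91), ([0.549, -0.196, 0.136], 0.87), ([0.363, -0.219, 0.186], 0.76)]
scene pinpoint handle [([0.378, 0.067, 0.182], 0.78), ([0.341, -0.217, 0.188], 0.76), ([0.546, -0.196, 0.134], 0.58)]
scene boxes_of pad [([0.615, -0.012, 0.006], 0.75)]
scene pinpoint pad [([0.61, -0.012, 0.004], 0.73)]
scene boxes_of other_case [([0.512, 0.241, 0.04], 0.93)]
scene pinpoint other_case [([0.501, 0.248, 0.02], 0.92)]
top [ 0.377 -0.013  1.192] [-173.859    1.639  -91.633] 518.0468063688835 279.77344691072375 206.33741180066116
top boxes_of case [([0.341, -0.214, 0.058], 0.78), ([0.534, -0.203, 0.038], 0.64), ([0.374, 0.064, 0.057], 0.6)]
top pinpoint case [([0.372, 0.068, 0.028], 0.79), ([0.338, -0.22, 0.03], 0.72), ([0.54, -0.206, 0.019], 0.62)]
top boxes_of handle [([0.374, 0.067, 0.202], 0.91), ([0.544, -0.199, 0.145], 0.73), ([0.345, -0.217, 0.198], 0.57)]
top pinpoint handle [([0.345, -0.218, 0.19], 0.89), ([0.372, 0.07, 0.191], 0.72), ([0.544, -0.205, 0.134], 0.57)]
top boxes_of pad []
top pinpoint pad [([0.607, -0.015, 0.002], 0.63)]
top boxes_of other_case [([0.499, 0.249, 0.038], 0.6)]
top pinpoint other_case [([0.505, 0.25, 0.022], 0.83)]
[ 0.22469912 -0.55631666  0.24828418] [ 1.79996305e+02  1.07236654e-03 -1.58009298e+02] 0.9
```

View pics/scene0.png

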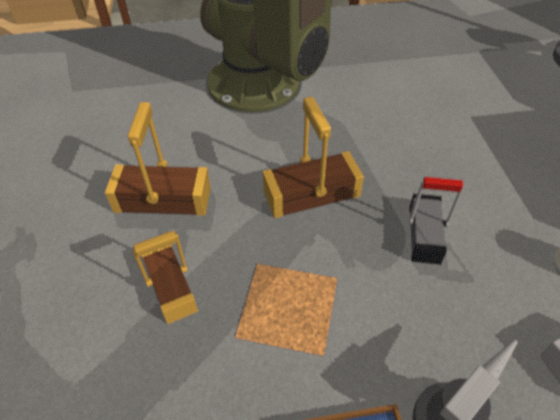

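View pics/top0.png

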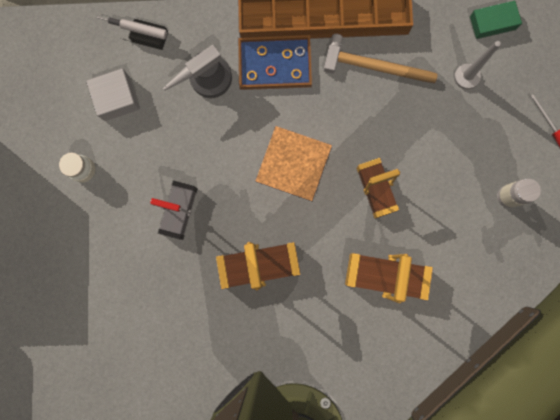

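Wooden candidates in the scene view: (160,190), (313,185) and (168,278). The last fits: it is the smallest, and its bar is about 135 mm high against about 190 mm for the others. Next I'll confirm it in a crop and measure the yaw angles.

```bash
cat > h.py <<'E'
from station import r
import cv2,numpy as np
from scipy.spatial.transform import Rotation as R
def cloud(c):
    f=r.read_camera(c); d=f["depth"]; v,u=np.indices(d.shape)
    p=np.stack([(u-f["cx"])/f["fx"]*d,(v-f["cy"])/f["fy"]*d,d],-1)
    return f["frame"],p@R.from_euler("xyz",f["orientation"],degrees=True).as_matrix().T+f["eye"],d>0
def rect(P):
    c,s,a=cv2.minAreaRect((P[:,:2]*1000).astype(np.float32)); return np.round(c,1),np.round(s,1),round(a,1)
E
python3 - <<'E'
from h import *
for c in("scene","top"):
    f,P,ok=cloud(c)
    x,y,z=P[...,0],P[...,1],P[...,2]
    hsv=cv2.cvtColor(f,cv2.COLOR_RGB2HSV)
    n=ok&(abs(x-.54)<.1)&(abs(y+.2)<.1)
    m=n&(z>.034)&(z<.048); b=n&(z>.122)&(z<.16)
    print(c,"box",rect(P[m]),"bar",rect(P[b]),P[b].mean(0),np.percentile(P[b][:,2],[5,95]))
    k=ok&(abs(x-.61)<.12)&(abs(y+.013)<.12)&(hsv[...,1]>110)&(z<.02)
    k=cv2.morphologyEx(k.astype(np.uint8),cv2.MORPH_OPEN,np.ones((5,5)))>0
    print("pad",rect(P[k]),P[k].mean(0))
    if c=="scene": cv2.imwrite("pics/crop.png",cv2.resize(f[215:335,110:240,::-1],None,fx=4,fy=4))
E
```

```text
scene box (array([ 543.6, -202.4]), array([119.5,  66.7]), 17.9) bar (array([ 547.5, -201.6]), array([14.8, 67.5]), 17.1) [ 0.54980215 -0.201422    0.14015559] [0.12946265 0.14571302]
pad (array([608.5, -16.8]), array([139.2, 139.8]), 68.6) [ 0.612764   -0.01742172  0.00403054]
top box (array([ 538.2, -203.7]), array([125.3,  65.8]), 16.7) bar (array([ 545. , -201.6]), array([15.1, 67.3]), 17.8) [ 0.54409046 -0.20038089  0.14125807] [0.13250171 0.14554957]
pad (array([606.3, -17.4]), array([139.7, 140. ]), 68.3) [ 0.60543615 -0.01738217  0.00252388]
```

View pics/crop.png

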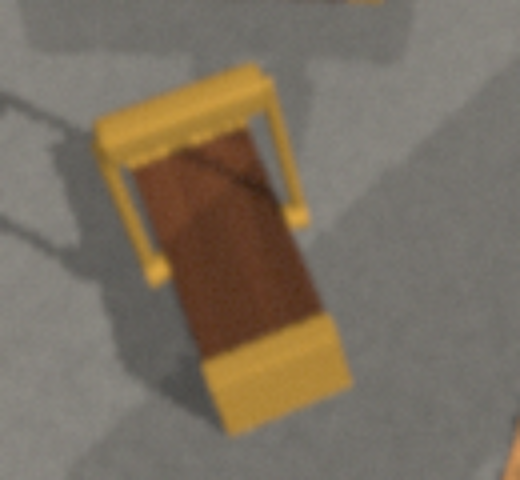

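The crop shows the small wooden case with a brass bar across its middle, long axis at about 17.5° yaw. Bar at about (0.545, -0.202, 0.135), pad centre about (0.607, -0.017). Approaching above the bar.

carry_out(steps=[{"hand": -1,"tx": -0.43,"ty": 0.209,"az": -0.95},{"hand": -1,"tx": -0.43,"ty": 0.209,"az": -0.95},{"hand": -1,"tx": -0.43,"ty": 0.209,"az": -0.95},{"hand": -1,"tx": -0.43,"ty": 0.209,"az": -0.95},{"hand": -1,"tx": -0.43,"ty": 0.209,"az": -0.95},{"hand": -1,"tx": -0.43,"ty": 0.209,"az": -0.95},{"hand": -1,"tx": -0.43,"ty": 0.209,"az": -0.95},{"hand": -1,"tx": -0.43,"ty": 0.209,"az": -0.95},{"hand": -1,"tx": -0.43,"ty": 0.209,"az": -0.95},{"hand": -1,"tx": -0.43,"ty": 0.209,"az": -0.95}], force=60)

```text
validation failed for argument at $.st...
```

carry_out(steps=[{"hand": -1.0,"tx": -0.43,"ty": 0.209,"tz": 0.0,"ax": 0.0,"ay": 0.0,"az": -0.95},{"hand": -1.0,"tx": -0.43,"ty": 0.209,"tz": 0.0,"ax": 0.0,"ay": 0.0,"az": -0.95}], force=60)

```text
time: 1.17
tcp_pos: [0.2798, -0.4945, 0.2476]
ee_rot: [179.9, -0.0, -143.6]
contact_force: [1.8, -0.3, 0.3]
grip_width: 0.999
grasp_force: 0.0
```

```bash
python3 -c "
from station import r
s=r.read_state();print(s['time'],s['tcp_pos'],s['ee_rot'])"
```

```text
1.1667 [ 0.27982317 -0.49453687  0.2475657 ] [ 1.79928258e+02 -2.15135229e-02 -1.43605117e+02]
```

carry_out(steps=[{"hand": -1.0,"tx": -0.387,"ty": 0.078,"tz": 0.0,"ax": 0.0,"ay": 0.0,"az": -0.79},{"hand": -1.0,"tx": -0.387,"ty": 0.078,"tz": 0.0,"ax": 0.0,"ay": 0.0,"az": -0.79},{"hand": -1.0,"tx": -0.387,"ty": 0.078,"tz": 0.0,"ax": 0.0,"ay": 0.0,"az": -0.79},{"hand": -1.0,"tx": -0.387,"ty": 0.078,"tz": 0.0,"ax": 0.0,"ay": 0.0,"az": -0.79},{"hand": -1.0,"tx": -0.387,"ty": 0.078,"tz": 0.0,"ax": 0.0,"ay": 0.0,"az": -0.79},{"hand": -1.0,"tx": -0.387,"ty": 0.078,"tz": 0.0,"ax": 0.0,"ay": 0.0,"az": -0.79},{"hand": -1.0,"tx": -0.387,"ty": 0.078,"tz": 0.0,"ax": 0.0,"ay": 0.0,"az": -0.79},{"hand": -1.0,"tx": -0.387,"ty": 0.078,"tz": 0.0,"ax": 0.0,"ay": 0.0,"az": -0.79},{"hand": -1.0,"tx": -0.387,"ty": 0.078,"tz": 0.0,"ax": 0.0,"ay": 0.0,"az": -0.79},{"hand": -1.0,"tx": -0.387,"ty": 0.078,"tz": 0.0,"ax": 0.0,"ay": 0.0,"az": -0.79}], force=60)

```text
time: 2.0
tcp_pos: [0.5483, -0.1989, 0.2476]
ee_rot: [180.0, 0.1, -72.1]
contact_force: [-0.1, -1.0, 0.1]
grip_width: 0.996
grasp_force: 0.0
```

```bash
python3 - <<'E'
from h import *
s=r.read_state();print(s['time'],s['tcp_pos'],s['ee_rot'])
f,P,ok=cloud("wrist"); cv2.imwrite("pics/w1.png",f[:,:,::-1])
x,y,z=P[...,0],P[...,1],P[...,2]
b=ok&(abs(x-.54)<.1)&(abs(y+.2)<.1)&(z>.122)&(z<.16)
print(b.sum(), rect(P[b]) if b.sum()>9 else 0, np.percentile(P[b][:,2],[5,50,95]) if b.sum()>9 else 0)
E
```

```text
2.0 [ 0.54832238 -0.19894982  0.24763634] [ 1.79996411e+02  5.07535074e-02 -7.20685406e+01]
1292 (array([ 547.9, -203.5]), array([14.9, 64.4]), 17.0) [0.13681997 0.14392563 0.14523777]
```

View pics/w1.png

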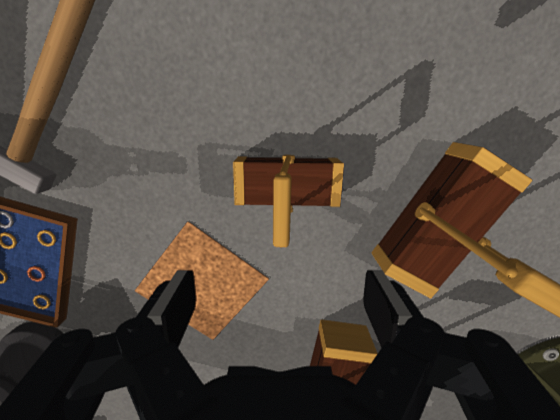

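The wrist view shows the bar at (281,210), centred between the fingers and aligned with the closing axis. Going down and gripping.

carry_out(steps=[{"hand": -1.0,"tx": 0.003,"ty": 0.002,"tz": 0.04,"ax": 0.0,"ay": 0.0,"az": 0.0},{"hand": -1.0,"tx": 0.003,"ty": 0.002,"tz": 0.08,"ax": 0.0,"ay": 0.0,"az": 0.0},{"hand": -1.0,"tx": 0.003,"ty": 0.002,"tz": 0.105,"ax": 0.0,"ay": 0.0,"az": 0.0},{"hand": -1.0,"tx": 0.003,"ty": 0.002,"tz": 0.114,"ax": 0.0,"ay": 0.0,"az": 0.0},{"hand": 1.0,"tx": 0.003,"ty": 0.002,"tz": 0.114,"ax": 0.0,"ay": 0.0,"az": 0.0},{"hand": 1.0,"tx": 0.003,"ty": 0.002,"tz": 0.114,"ax": 0.0,"ay": 0.0,"az": 0.0},{"hand": 1.0,"tx": 0.003,"ty": 0.002,"tz": 0.114,"ax": 0.0,"ay": 0.0,"az": 0.0},{"hand": 1.0,"tx": 0.003,"ty": 0.002,"tz": 0.114,"ax": 0.0,"ay": 0.0,"az": 0.0},{"hand": 1.0,"tx": 0.003,"ty": 0.002,"tz": 0.114,"ax": 0.0,"ay": 0.0,"az": 0.0},{"hand": 1.0,"tx": 0.003,"ty": 0.002,"tz": 0.114,"ax": 0.0,"ay": 0.0,"az": 0.0}], force=60)

```text
time: 2.88
tcp_pos: [0.5456, -0.2061, 0.1357]
ee_rot: [-179.9, -0.1, -72.6]
contact_force: [-6.7, -0.1, 14.6]
grip_width: 0.152
grasp_force: 61.8
```

carry_out(steps=[{"hand": 1.0,"tx": 0.0,"ty": 0.0,"tz": -0.01,"ax": 0.0,"ay": 0.0,"az": 0.0},{"hand": 1.0,"tx": 0.0,"ty": 0.0,"tz": -0.025,"ax": 0.0,"ay": 0.0,"az": 0.0},{"hand": 1.0,"tx": 0.0,"ty": 0.0,"tz": -0.04,"ax": 0.0,"ay": 0.0,"az": 0.0},{"hand": 1.0,"tx": 0.0,"ty": 0.0,"tz": -0.06,"ax": 0.0,"ay": 0.0,"az": 0.0},{"hand": 1.0,"tx": 0.0,"ty": 0.0,"tz": -0.08,"ax": 0.0,"ay": 0.0,"az": 0.0},{"hand": 1.0,"tx": 0.0,"ty": 0.0,"tz": -0.1,"ax": 0.0,"ay": 0.0,"az": 0.0},{"hand": 1.0,"tx": 0.0,"ty": 0.0,"tz": -0.115,"ax": 0.0,"ay": 0.0,"az": 0.0},{"hand": 1.0,"tx": 0.0,"ty": 0.0,"tz": -0.12,"ax": 0.0,"ay": 0.0,"az": 0.0},{"hand": 1.0,"tx": 0.0,"ty": 0.0,"tz": -0.12,"ax": 0.0,"ay": 0.0,"az": 0.0},{"hand": 1.0,"tx": 0.0,"ty": 0.0,"tz": -0.12,"ax": 0.0,"ay": 0.0,"az": 0.0}], force=60)

```text
time: 3.72
tcp_pos: [0.5449, -0.2054, 0.2527]
ee_rot: [179.9, 0.1, -72.6]
contact_force: [-0.3, -0.0, -6.8]
grip_width: 0.148
grasp_force: 61.2
```

carry_out(steps=[{"hand": 1.0,"tx": 0.0,"ty": 0.0,"tz": 0.0,"ax": 0.0,"ay": 0.0,"az": 0.0},{"hand": 1.0,"tx": 0.0,"ty": 0.0,"tz": 0.0,"ax": 0.0,"ay": 0.0,"az": 0.0},{"hand": 1.0,"tx": 0.0,"ty": 0.0,"tz": 0.0,"ax": 0.0,"ay": 0.0,"az": 0.0},{"hand": 1.0,"tx": 0.0,"ty": 0.0,"tz": 0.0,"ax": 0.0,"ay": 0.0,"az": 0.0},{"hand": 1.0,"tx": 0.0,"ty": 0.0,"tz": 0.0,"ax": 0.0,"ay": 0.0,"az": 0.0},{"hand": 1.0,"tx": 0.0,"ty": 0.0,"tz": 0.0,"ax": 0.0,"ay": 0.0,"az": 0.0}])

```text
time: 4.22
tcp_pos: [0.5451, -0.2059, 0.2541]
ee_rot: [180.0, 0.0, -72.6]
contact_force: [-0.6, 0.3, -6.8]
grip_width: 0.147
grasp_force: 61.2
```

```bash
cat >> h.py <<'E'
def look(c0,hd=17.4,rad=.16):
    # side profile: h along heading, lat across, z
    f,P,ok=cloud("scene"); s=r.read_state(); t=s["tcp_pos"]
    a=np.radians(hd); u=np.array([np.cos(a),np.sin(a)]); D=P[...,:2]-np.array(c0)
    h=D@u; l=D@np.array([-u[1],u[0]]); z=P[...,2]
    return f,h,l,z,ok,s
E
python3 - <<'E'
from h import *
s=r.read_state();t=s['tcp_pos']
f,h,l,z,ok,s=look(t[:2])
print(s['time'],t,s['ee_rot'])
m=ok&(abs(h)<.1)&(abs(l)<.045)&(z>.03)&(z<t[2]-.05)
for a in np.arange(-.08,.08,.02):
    k=m&(h>=a)&(h<a+.02)
    if k.sum()>5: print(round(a,2),k.sum(),np.round(np.percentile(z[k],[2,98]),3))
cv2.imwrite("pics/hang.png",f[:,:,::-1])
E
```

```text
4.2667 [ 0.54513538 -0.20588964  0.25413759] [ 1.79993262e+02  5.97602975e-03 -7.25880972e+01]
-0.06 10 [0.114 0.12 ]
-0.04 31 [0.12  0.141]
-0.02 182 [0.147 0.202]
0.0 82 [0.154 0.202]
0.02 121 [0.199 0.204]
0.04 835 [0.183 0.202]
0.06 263 [0.178 0.186]
```

View pics/hang.png

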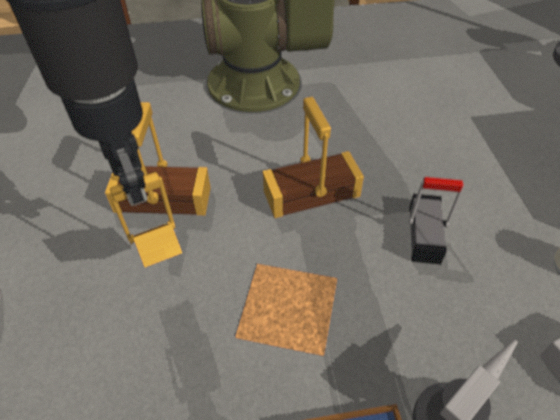

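The high end faces the camera (yellow end face at (158,243)), so the heavy end is the one towards the robot (+tool y). Carrying it smoothly to the pad.

carry_out(steps=[{"hand": 1.0,"tx": -0.006,"ty": -0.006,"tz": 0.0,"ax": 0.0,"ay": 0.0,"az": 0.0},{"hand": 1.0,"tx": -0.02,"ty": -0.018,"tz": 0.0,"ax": 0.0,"ay": 0.0,"az": 0.0},{"hand": 1.0,"tx": -0.04,"ty": -0.036,"tz": 0.0,"ax": 0.0,"ay": 0.0,"az": 0.0},{"hand": 1.0,"tx": -0.063,"ty": -0.057,"tz": 0.0,"ax": 0.0,"ay": 0.0,"az": 0.0},{"hand": 1.0,"tx": -0.087,"ty": -0.079,"tz": 0.0,"ax": 0.0,"ay": 0.0,"az": 0.0},{"hand": 1.0,"tx": -0.11,"ty": -0.1,"tz": 0.01,"ax": 0.0,"ay": 0.0,"az": 0.0},{"hand": 1.0,"tx": -0.13,"ty": -0.119,"tz": 0.02,"ax": 0.0,"ay": 0.0,"az": 0.0},{"hand": 1.0,"tx": -0.147,"ty": -0.134,"tz": 0.03,"ax": 0.0,"ay": 0.0,"az": 0.0},{"hand": 1.0,"tx": -0.158,"ty": -0.144,"tz": 0.04,"ax": 0.0,"ay": 0.0,"az": 0.0},{"hand": 1.0,"tx": -0.162,"ty": -0.148,"tz": 0.05,"ax": 0.0,"ay": 0.0,"az": 0.0}])

```text
time: 5.1
tcp_pos: [0.6385, -0.0044, 0.203]
ee_rot: [180.0, 0.0, -72.5]
contact_force: [-0.0, -0.6, -7.5]
grip_width: 0.15
grasp_force: 61.1
```

carry_out(steps=[{"hand": 1.0,"tx": 0.0,"ty": 0.0,"tz": 0.01,"ax": 0.0,"ay": 0.0,"az": 0.0},{"hand": 1.0,"tx": 0.0,"ty": 0.0,"tz": 0.018,"ax": 0.0,"ay": 0.0,"az": 0.0},{"hand": 1.0,"tx": 0.0,"ty": 0.0,"tz": 0.02,"ax": 0.0,"ay": 0.0,"az": 0.0},{"hand": 1.0,"tx": 0.0,"ty": 0.0,"tz": 0.02,"ax": 0.0,"ay": 0.0,"az": 0.0},{"hand": 1.0,"tx": 0.0,"ty": 0.0,"tz": 0.02,"ax": 0.0,"ay": 0.0,"az": 0.0},{"hand": 1.0,"tx": 0.0,"ty": 0.0,"tz": 0.02,"ax": 0.0,"ay": 0.0,"az": 0.0},{"hand": 1.0,"tx": 0.0,"ty": 0.0,"tz": 0.02,"ax": 0.0,"ay": 0.0,"az": 0.0},{"hand": 1.0,"tx": 0.0,"ty": 0.0,"tz": 0.02,"ax": 0.0,"ay": 0.0,"az": 0.0},{"hand": 1.0,"tx": 0.0,"ty": 0.0,"tz": 0.02,"ax": 0.0,"ay": 0.0,"az": 0.0},{"hand": 1.0,"tx": 0.0,"ty": 0.0,"tz": 0.02,"ax": 0.0,"ay": 0.0,"az": 0.0}])

```text
time: 5.93
tcp_pos: [0.6379, -0.007, 0.1845]
ee_rot: [-180.0, 0.0, -72.6]
contact_force: [-0.1, 0.0, -7.1]
grip_width: 0.144
grasp_force: 61.2
```

carry_out(steps=[{"hand": 1.0,"tx": 0.0,"ty": 0.0,"tz": 0.005,"ax": 0.0,"ay": 0.0,"az": 0.0},{"hand": 1.0,"tx": 0.0,"ty": 0.0,"tz": 0.009,"ax": 0.0,"ay": 0.0,"az": 0.0},{"hand": 1.0,"tx": 0.0,"ty": 0.0,"tz": 0.011,"ax": 0.0,"ay": 0.0,"az": 0.0},{"hand": 1.0,"tx": 0.0,"ty": 0.0,"tz": 0.012,"ax": 0.0,"ay": 0.0,"az": 0.0},{"hand": 1.0,"tx": 0.0,"ty": 0.0,"tz": 0.012,"ax": 0.0,"ay": 0.0,"az": 0.0},{"hand": 1.0,"tx": 0.0,"ty": 0.0,"tz": 0.012,"ax": 0.0,"ay": 0.0,"az": 0.0}])

```text
time: 6.43
tcp_pos: [0.6382, -0.0069, 0.173]
ee_rot: [-179.9, -0.0, -72.6]
contact_force: [0.8, 0.5, -1.8]
grip_width: 0.147
grasp_force: 61.8
```

carry_out(steps=[{"hand": 1.0,"tx": 0.0,"ty": 0.003,"tz": 0.0,"ax": 0.0,"ay": 0.0,"az": 0.0},{"hand": 1.0,"tx": 0.0,"ty": 0.006,"tz": -0.0005,"ax": 0.0,"ay": 0.0,"az": 0.0},{"hand": 1.0,"tx": 0.0,"ty": 0.009,"tz": -0.0008,"ax": 0.0,"ay": 0.0,"az": 0.0},{"hand": 1.0,"tx": 0.0,"ty": 0.012,"tz": -0.001,"ax": 0.0,"ay": 0.0,"az": 0.0},{"hand": 1.0,"tx": 0.0,"ty": 0.015,"tz": -0.001,"ax": 0.0,"ay": 0.0,"az": 0.0},{"hand": 1.0,"tx": 0.0,"ty": 0.018,"tz": -0.0007,"ax": 0.0,"ay": 0.0,"az": 0.0},{"hand": 1.0,"tx": 0.0,"ty": 0.021,"tz": -0.0003,"ax": 0.0,"ay": 0.0,"az": 0.0},{"hand": 1.0,"tx": 0.0,"ty": 0.024,"tz": 0.0,"ax": 0.0,"ay": 0.0,"az": 0.0},{"hand": 1.0,"tx": 0.0,"ty": 0.024,"tz": 0.0,"ax": 0.0,"ay": 0.0,"az": 0.0}])

```text
time: 7.18
tcp_pos: [0.6142, -0.0144, 0.1717]
ee_rot: [179.9, 0.0, -72.6]
contact_force: [0.6, -0.2, -5.3]
grip_width: 0.152
grasp_force: 61.4
```

```bash
cat >> h.py <<'E'
def prof():
    s=r.read_state();t=s['tcp_pos']
    f,h,l,z,ok,s=look(t[:2])
    m=ok&(abs(h)<.1)&(abs(l)<.03)&(z>.012)&(z<t[2]-.035)
    for a in np.arange(-.1,.1,.01):
        k=m&(h>=a)&(h<a+.01)
        if k.sum()>5: print(round(a,2),k.sum(),np.round(np.percentile(z[k],[2,50,98]),3))
    return f
E
python3 -c "
from h import *
prof()"
```

```text
-0.02 24 [0.015 0.026 0.038]
-0.01 115 [0.017 0.081 0.133]
-0.0 134 [0.016 0.075 0.132]
0.01 335 [0.013 0.132 0.135]
0.02 432 [0.03  0.13  0.134]
0.03 416 [0.059 0.127 0.131]
0.04 376 [0.09  0.124 0.128]
0.05 97 [0.115 0.122 0.124]
```

It's tipping as predicted, with about 18° left. Continuing along the arc.

carry_out(steps=[{"hand": 1.0,"tx": 0.0,"ty": 0.003,"tz": 0.0006,"ax": 0.0,"ay": 0.0,"az": 0.0},{"hand": 1.0,"tx": 0.0,"ty": 0.006,"tz": 0.0012,"ax": 0.0,"ay": 0.0,"az": 0.0},{"hand": 1.0,"tx": 0.0,"ty": 0.009,"tz": 0.002,"ax": 0.0,"ay": 0.0,"az": 0.0},{"hand": 1.0,"tx": 0.0,"ty": 0.012,"tz": 0.003,"ax": 0.0,"ay": 0.0,"az": 0.0},{"hand": 1.0,"tx": 0.0,"ty": 0.015,"tz": 0.0042,"ax": 0.0,"ay": 0.0,"az": 0.0},{"hand": 1.0,"tx": 0.0,"ty": 0.018,"tz": 0.0055,"ax": 0.0,"ay": 0.0,"az": 0.0},{"hand": 1.0,"tx": 0.0,"ty": 0.021,"tz": 0.007,"ax": 0.0,"ay": 0.0,"az": 0.0},{"hand": 1.0,"tx": 0.0,"ty": 0.024,"tz": 0.0085,"ax": 0.0,"ay": 0.0,"az": 0.0},{"hand": 1.0,"tx": 0.0,"ty": 0.026,"tz": 0.0095,"ax": 0.0,"ay": 0.0,"az": 0.0},{"hand": 1.0,"tx": 0.0,"ty": 0.026,"tz": 0.0095,"ax": 0.0,"ay": 0.0,"az": 0.0}])

```text
time: 8.07
tcp_pos: [0.59, -0.0221, 0.1631]
ee_rot: [-180.0, -0.0, -72.6]
contact_force: [0.3, 0.1, -4.6]
grip_width: 0.151
grasp_force: 61.5
```

```bash
python3 -c "
from h import *
f=prof(); cv2.imwrite('pics/up.png',f[:,:,::-1])"
```

```text
-0.01 149 [0.019 0.093 0.128]
-0.0 207 [0.014 0.101 0.128]
0.01 176 [0.016 0.107 0.128]
0.02 203 [0.016 0.126 0.128]
0.03 1232 [0.015 0.075 0.128]
```

View pics/up.png

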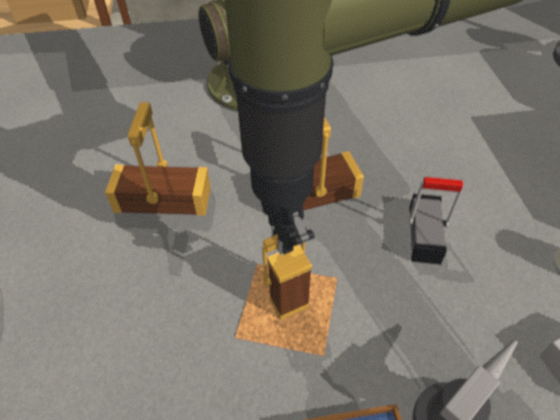

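The case stands upright (flat top at z 0.128, at (289,265)). I'll set it fully down, loosen the grip slightly, and nudge the handle back over the box so it leans on its stop.

carry_out(steps=[{"hand": 1.0,"tx": 0.0,"ty": 0.0,"tz": 0.0007,"ax": 0.0,"ay": 0.0,"az": 0.0},{"hand": 1.0,"tx": 0.0,"ty": 0.0,"tz": 0.0014,"ax": 0.0,"ay": 0.0,"az": 0.0},{"hand": 0.4,"tx": 0.0,"ty": 0.0,"tz": 0.0014,"ax": 0.0,"ay": 0.0,"az": 0.0},{"hand": 0.4,"tx": 0.0,"ty": 0.0,"tz": 0.0014,"ax": 0.0,"ay": 0.0,"az": 0.0},{"hand": 0.4,"tx": 0.0,"ty": 0.0,"tz": 0.0014,"ax": 0.0,"ay": 0.0,"az": 0.0},{"hand": 0.4,"tx": 0.0,"ty": -0.003,"tz": 0.0014,"ax": 0.0,"ay": 0.0,"az": 0.0},{"hand": 0.4,"tx": 0.0,"ty": -0.006,"tz": 0.0014,"ax": 0.0,"ay": 0.0,"az": 0.0},{"hand": 0.4,"tx": 0.0,"ty": -0.01,"tz": 0.0014,"ax": 0.0,"ay": 0.0,"az": 0.0},{"hand": 0.4,"tx": 0.0,"ty": -0.014,"tz": 0.0014,"ax": 0.0,"ay": 0.0,"az": 0.0},{"hand": 0.4,"tx": 0.0,"ty": -0.014,"tz": 0.0014,"ax": 0.0,"ay": 0.0,"az": 0.0}])

```text
time: 8.95
tcp_pos: [0.6041, -0.0176, 0.161]
ee_rot: [180.0, 0.0, -72.6]
contact_force: [-0.6, 0.1, -0.6]
grip_width: 0.304
grasp_force: 0.0
```

```bash
python3 -c "
from h import *
f=prof(); cv2.imwrite('pics/rel.png',cv2.resize(f[180:360,200:400,::-1],None,fx=3,fy=3))"
```

```text
-0.03 8 [0.016 0.058 0.073]
-0.02 149 [0.016 0.074 0.12 ]
-0.01 124 [0.015 0.079 0.125]
-0.0 109 [0.014 0.072 0.123]
0.01 1040 [0.015 0.071 0.122]
0.02 193 [0.013 0.087 0.126]
```

View pics/rel.png

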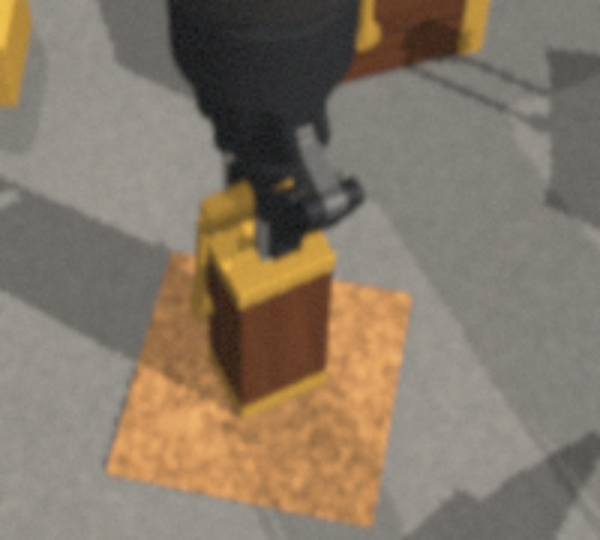

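The case stands on the pad with the bar free between loosened fingers. Opening fully, then going straight up.

carry_out(steps=[{"hand": -1.0,"tx": 0.0,"ty": 0.0,"tz": 0.0,"ax": 0.0,"ay": 0.0,"az": 0.0},{"hand": -1.0,"tx": 0.0,"ty": 0.0,"tz": 0.0,"ax": 0.0,"ay": 0.0,"az": 0.0},{"hand": -1.0,"tx": 0.0,"ty": 0.0,"tz": 0.0,"ax": 0.0,"ay": 0.0,"az": 0.0},{"hand": -1.0,"tx": 0.0,"ty": 0.0,"tz": 0.0,"ax": 0.0,"ay": 0.0,"az": 0.0},{"hand": -1.0,"tx": 0.0,"ty": 0.0,"tz": -0.015,"ax": 0.0,"ay": 0.0,"az": 0.0},{"hand": -1.0,"tx": 0.0,"ty": 0.0,"tz": -0.035,"ax": 0.0,"ay": 0.0,"az": 0.0},{"hand": -1.0,"tx": 0.0,"ty": 0.0,"tz": -0.06,"ax": 0.0,"ay": 0.0,"az": 0.0},{"hand": -1.0,"tx": 0.0,"ty": 0.0,"tz": -0.09,"ax": 0.0,"ay": 0.0,"az": 0.0},{"hand": -1.0,"tx": 0.0,"ty": 0.0,"tz": -0.12,"ax": 0.0,"ay": 0.0,"az": 0.0},{"hand": -1.0,"tx": 0.0,"ty": 0.0,"tz": -0.12,"ax": 0.0,"ay": 0.0,"az": 0.0}])

```text
time: 9.83
tcp_pos: [0.605, -0.0185, 0.2893]
ee_rot: [-179.4, -0.2, -72.6]
contact_force: [-0.1, -0.7, 2.0]
grip_width: 0.996
grasp_force: 0.0
```

```bash
python3 -c "
from h import *
f,P,ok=cloud('scene'); cv2.imwrite('pics/end.png',cv2.resize(f[180:360,200:400,::-1],None,fx=3,fy=3))
m=ok&(abs(P[...,0]-.607)<.08)&(abs(P[...,1]+.017)<.08)&(abs(P[...,2]-.127)<.006)
print(rect(P[m]),np.percentile(P[m][:,2],[5,95]),r.read_state()['time'])"
```

```text
(array([605.4, -13.7]), array([37.3, 67.2]), 18.4) [0.12345443 0.13013359] 9.8833
```

View pics/end.png

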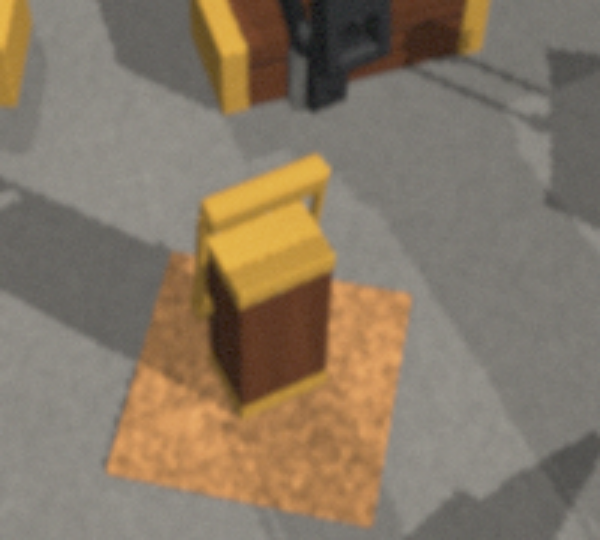

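The case stands upright, centred on the pad at about (605,-14) mm, with the handle at rest and the gripper clear. Handing in.

```bash
python3 -c "
from station import r
print(r.hand_in())"
```

```text
the job is handed in; nothing more can be done
None
```

I handed the job in at about 9.9 s of the 43 s allowed. The smallest wooden case stands upright on its heavy end (the one that dropped when lifted), a few millimetres from the pad's centre; it is released, and I never approached the grey case. The hand-in returned no verdict.

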